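# Free the stuck self-inking stamp and stamp the form

## Task

The round self-inking stamp has stuck in its heavy dock: take it by the head and twist it back and forth while lifting gently to work it out, so that the dock stays down on the desk. Stand the stamp upright inside the printed circle of the form on the clipboard and press its head down to the stop, firmly but without ramming it, for a clean impression there and no mark anywhere else. Then lift it straight off and stand it upright on the bare desk, clear of clipboard and dock, leaving the spectacles and the mouse where they are.

Things in the scene. Friction and masses are not known exactly. Their poses are not given: they have to be found in the camera images.
- stamp: Round black self-inking stamp, 92 mm tall, 0.18 kg, upright in the dock. Origin: centre of its underside, z up its axis. Grey round foot 36 mm across, 12 mm high; 33 mm sleeve; over it slides the round head, 45 mm across, from 30 to 92 mm above the underside while up. Grip the head, TCP about 76 mm above the underside. Its yaw does not matter.
- head_top (a point): Centre of the top of the stamp's head, 92 mm above the underside with the head up, 78 mm with it fully down.
- stamp_head (a joint): How far the spring head is pressed down, m: 0 up, 0.014 at its stop. The spring takes 4 N to start and 12 N at the stop; there the force rises steeply. It springs back up by itself. The head can be pressed while gripped.
- dock: Loose heavy stamp dock, 0.95 kg: dark square plate 140 x 140 mm, 8 mm high with its rubber feet, and a black round collar, 70 mm outside, 41 mm inside, to 23 mm above the desk. Origin: centre of its underside, z up. The stamp's foot stands on the plate in the collar, 15 mm deep.
- clipboard: Plywood clipboard, 240 x 164 mm and 4 mm thick, fixed to the desk, with a pad of white forms (204 x 148 mm) under a steel clip at its far (+x) end. Origin at the centre of its underside, x along its length towards the clip, z up.
- circle (a point): Centre of the printed circle, 50 mm across, on the top form, in a near corner: 50 mm towards -x and 36 mm towards -y of the pad's middle. Beside it is a square box, 40 x 52 mm, that stays empty. The stamp's foot must be wholly inside the circle (up to 7 mm off centre).
- spectacles: Folded spectacles, 127 mm long and 41 mm high, on the desk nearest the robot, between dock and clipboard. A bystander.
- dock_well (a point): Centre of the well's floor, 8 mm above the dock's underside. Three spring jaws and dried ink hold the stamp's foot here: a straight pull (about 13 N) brings the whole dock up, but while the stamp turns about its axis (some 0.4 rad each way, rising 2 mm a turn) 3 to 4 N lift it. If the pull passes 5 N, ease down a little and turn on, or the dock turns too. Jaws let go after 13 mm.
- form: The pad of forms, fixed in the clipboard. Origin: middle of its top sheet, axes as the clipboard's. The top sheet lies 6 to 10 mm above the desk, as many forms are left. The clip stands up to 8 mm above it at the far end.
- mouse: Black computer mouse, 104 x 62 x 45 mm, on the desk behind the work. A bystander. The desk midway between the origins of dock and clipboard is bare, with room for the stamp.
Things that resemble listed ones, but are neither listed nor needed, are in the scene too. Of the things that look like the dock, take the one that is farthest from the robot's base at the start.

How it is judged:
By the outcome, as a careful person would: the job done as asked, in the order asked, and still so for the second after the job is handed in, with the robot touching nothing.
It also fails if it takes over 72 s, if anything falls off the work surface, if the arm or the gripper's body presses on something with over 40 N, if the wrist force passes 120 N, or if a joint passes its speed limit or range.

## Robot

A 6-joint arm with a two-finger parallel gripper is mounted at the origin on the work surface; the furniture and walls round the work are solid. World frame = base frame: x ahead of the robot, y to its left, z up, the work surface at z = 0. Lengths are in m, angles in rad, forces in N, time in s.
With the tool pointing down it reaches from about 0.35 to 0.875 m from the base axis. Payload 15.5 kg.
Tool frame: the origin (TCP) lies between the finger pads, 19 mm behind the fingertips; this is the grasp point; z points along the fingers, y is the line along which they close (so a half turn about z gives the same grasp; the last joint's range is limited). The gripper opens to 85 mm and grips with 20 to 120 N. Pads are 22 mm wide; open, the fingers measure 114 mm over their backs; the gripper's body (76 mm by 85 mm) begins 54 mm behind the grasp point. The pads swing forward as they close: fully open they stand 13 mm farther back than shut.
Start: joints at [-1.315, 0.494, 1.345, -0, 1.302, -0.096], TCP at [0.215, -0.587, 0.25] pointing down, gripper open.
Joint ranges: [-2.91, 2.91], [-0.82, 2.16], [0.22, 2.67], [-1.22, 4.37], [0.12, 2.79], [-3.08, 3.08]. Speed limits (rad/s): [1.89, 1.89, 2.57, 3.01, 3.01, 3.01].

## Interface

Orientations are given as a unit quaternion [w, x, y, z].
In Python, from rig import * gives the robot as it stands.
- The arm moves only by the tool apply_moves, never from a script. Its argument "plan" is text: rows parted by semicolons, each of 5 numbers parted by spaces: the shift along the tool's x, y, z in mm, then the turn about the tool's z in rad, then the closure, from 0 (fully open) to 1 (shut). A call has 1 to 8 rows; each row shifts and turns the commanded pose from where the row before left it, along the tool's axes as they then stand; what a row does not reach is not made up. A row lasts 1/8 s, in which the tool goes at most 62.5 mm and 10.7 degrees, less where a joint would pass 70% of its speed; a pose out of reach is approached as far as the arm can. A call with a gripper value outside its range is refused whole. The fingers move at their own pace and stop on an object; the grip force is fixed at half the most. Time passes only in rows, so rows that do not move let the fingers close. It gives the time, the measured TCP pose, the force, the opening and the grip force at its end, in the units of the state.
- sense(): the state, without advancing time (a new reading comes with each control period).
- snapshot(name): name is "side" or "top" or "wrist"; returns a dict with "image" (480x640x3 uint8, blue, green, red), "mtx" (3x3 intrinsics, pixels), "dist" ([k1, k2, p1, p2, k3] as OpenCV has them; the pictures are not rectified), "R" (3x3) and "t" (3): a world point X has camera coordinates R X + t. Camera axes: x right, y down, z forward; pixel columns grow to the right and rows downward; lengths in m; the calibration is good to about 2 mm. A picture is of the moment at which its call begins. There is no depth.
- finish_job(): hands the job in; it is judged then, once.
Trained networks look in the newest picture that a camera, given by its name, has taken for a name from the list of things; names that differ only in an ending like _2 or _b are one class to them, and where a whole thing is asked for, a point or a joint stands for the part that bears it (a point fixed in the world has none). Each returns a list of dicts, best first, with "p" (0 to 1); they miss things now and then, are a little off and sometimes report something else, mostly with a low value. They report only what shows in the picture. A call takes as long as a camera call. They do not tell look-alikes from the thing itself.
- outline_of(label, camera): "mask" (480x640 bool, what is visible of it) and "pixel" ([column, row] in pixels, amid what is visible of it).
The state is a dict: "t": time; "joints": joint angles; "qd": joint speeds; "joint_torque": joint torques, N m; "eef_pos": TCP position; "ee_rot": TCP orientation; "force": force on the tool from outside, world axes, zero at the start; "torque": the same for the moment, N m; "gripper_width": opening from 0.0 (shut) to 1.0 (fully open); "grip_force": force on a finger pad.
Only numpy, scipy, OpenCV 4.12 (cv2) and the standard library are available. Lean on these libraries where they do the work, as an engineer would, in place of code of your own. Each camera call takes 0.05 s, during which the arm holds its last target. There are 200 camera calls.

## Working session

There is one attempt and no reset: what is moved stays moved. The work goes in short steps, Python scripts to look and compute and a tool call to move; the robot and the scene stay as the last step left them, time stands still between calls to the robot, and variables do not carry over. Pictures are saved under pics/ and viewed, at most 10 in all, crops included, and the job is handed in when it is done.

Besides the shell and the picture viewer there is one more tool, called after "Request:" as name(argument=value, ...) on one line, values as JSON. apply_moves: Moves the arm, as the interface text tells. Its arguments: {"type":"object","properties":{"plan":{"type":"string"}},"required":["plan"]}

```bash
mkdir -p pics; ls; cat > h.py <<'E'
from rig import *
import numpy as np, cv2
def ray(s,px):
    u=cv2.undistortPoints(np.array(px,float).reshape(-1,1,2),np.array(s["mtx"]),np.array(s["dist"])).reshape(-1,2)
    R=np.array(s["R"]);t=np.array(s["t"]);c=-R.T@t
    return c,np.c_[u,np.ones(len(u))]@R
def on_z(s,px,z):
    c,d=ray(s,px); return c+d*((z-c[2])/d[:,2])[:,None]
def proj(s,X):
    r,_=cv2.Rodrigues(np.array(s["R"]))
    return cv2.projectPoints(np.array(X,float).reshape(-1,1,3),r,np.array(s["t"],float),np.array(s["mtx"]),np.array(s["dist"]))[0].reshape(-1,2)
E
python3 - <<'E'
from h import *
S={n:snapshot(n) for n in("top","side")}
for n,s in S.items():
    cv2.imwrite(f"pics/{n}0.png",s["image"])
    print(n,-np.array(s["R"]).T@s["t"])
    for l in("stamp","dock","clipboard","form","spectacles","mouse","circle","dock_well","head_top"):
        for o in outline_of(l,n)[:3]:
            z={"stamp":.09,"head_top":.09,"dock":.015,"dock_well":.02}.get(l,.006)
            print(n,l,round(o["p"],2),np.round(o["pixel"]),o["mask"].sum(),on_z(s,[o["pixel"]],z).round(3))
st=sense();print(st)
E
```

```text
pics
top [ 0.32319585 -0.05700562  1.27794584]
top stamp 0.73 [218. 257.] 4251 [[0.475 0.201 0.09 ]]
top stamp 0.56 [348. 230.] 298 [[ 0.536 -0.134  0.09 ]]
top stamp 0.34 [350. 242.] 2297 [[ 0.502 -0.137  0.09 ]]
top dock 0.6 [345. 238.] 2363 [[ 0.525 -0.131  0.015]]
top clipboard 0.78 [236. 223.] 582 [[0.577 0.167 0.006]]
top form 0.71 [216. 259.] 4383 [[0.481 0.224 0.006]]
top spectacles 0.71 [216. 258.] 4406 [[0.482 0.222 0.006]]
top spectacles 0.7 [281. 296.] 174 [[0.373 0.047 0.006]]
top mouse 0.57 [280. 163.] 694 [[0.747 0.044 0.006]]
top circle 0.6 [216. 257.] 4256 [[0.485 0.222 0.006]]
top circle 0.54 [344. 240.] 2232 [[ 0.523 -0.127  0.006]]
top dock_well 0.61 [343. 240.] 2196 [[ 0.52  -0.124  0.02 ]]
top head_top 0.77 [348. 228.] 280 [[ 0.54  -0.136  0.09 ]]
side [-0.06664486  0.75186318  0.45091239]
side stamp 0.9 [340. 231.] 524 [[ 0.493 -0.077  0.09 ]]
side stamp 0.2 [237. 334.] 932 [[0.355 0.382 0.09 ]]
side dock 0.98 [335. 254.] 1099 [[ 0.52  -0.1    0.015]]
side dock 0.82 [480. 258.] 525 [[ 0.22  -0.318  0.015]]
side clipboard 0.71 [237. 336.] 836 [[0.449 0.3   0.006
[... 505 characters left out ...]
94  0.09 ]]
{'t': 1.0, 'joints': array([-1.31452487e+00,  4.93640910e-01,  1.34553183e+00,  1.74856066e-05,
        1.30248385e+00, -9.55126470e-02]), 'qd': array([ 0.00029799, -0.00037453, -0.00028214,  0.00243974, -0.00143188,
        0.00079607]), 'joint_torque': array([ 8.18005210e-03, -8.82021904e+01, -3.84264100e+01,  2.93975199e-04,
        1.09496501e-03,  1.93831187e-05]), 'eef_pos': array([ 0.21535627, -0.58671454,  0.24994071]), 'ee_rot': array([-3.25448715e-05,  9.84571239e-01,  1.74984212e-01,  5.83562854e-06]), 'force': array([-0.37100233,  0.18537659, -0.28665054]), 'torque': array([ 0.00031315, -0.00340379,  0.01667017]), 'grip_force': 0.0, 'gripper_width': 1.001021413966574}
```

```bash
python3 - <<'E'
import cv2
a=cv2.imread("pics/top0.png");cv2.imwrite("pics/top0z.png",cv2.resize(a[140:340,160:460],None,fx=2.66,fy=2.66,interpolation=cv2.INTER_CUBIC))
E
```

```text
(no output)
```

View pics/top0z.png

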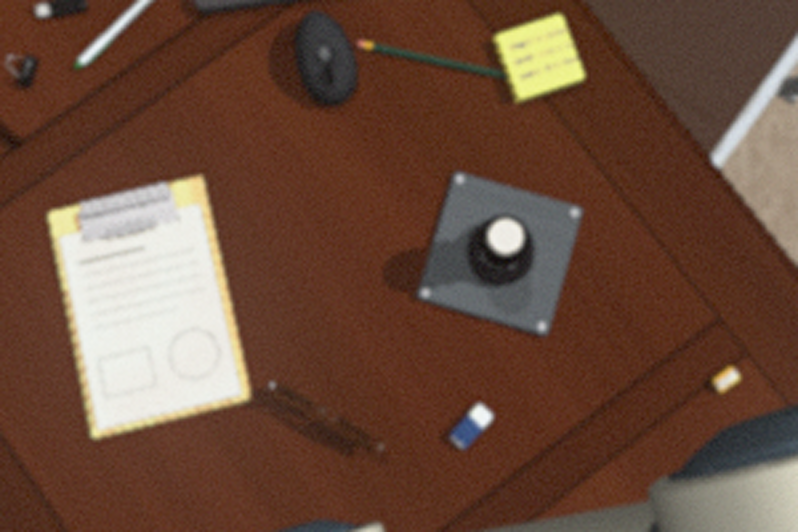

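View pics/side0.png

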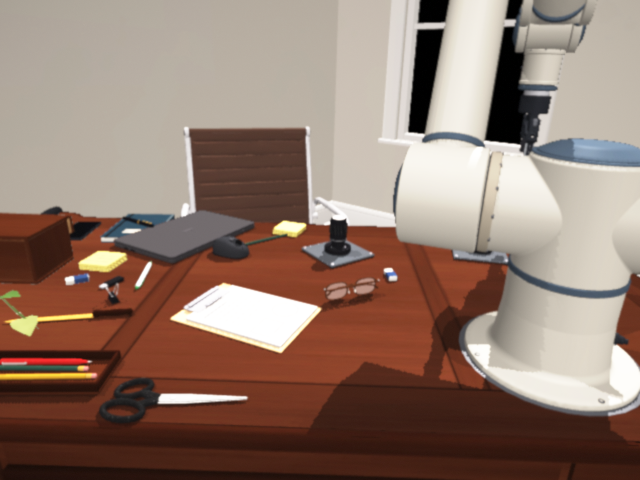

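Top view (2.66x crop from 160,140): the white stamp head is at full-image pixel (350,229), dock screws lie around it, the circle is at about (233,273), and the clipboard corners show too. The side view confirms the occupied far dock at (338,250), with a second look-alike behind the arm at (480,256).

```bash
cat >> h.py <<'E'
from scipy.spatial.transform import Rotation as Ro
def rel(target,st=None):
    st=st or sense(); q=np.array(st["ee_rot"]); R=Ro.from_quat(q[[1,2,3,0]])
    x=R.as_matrix()[:,0]
    return (R.inv().apply(np.array(target)-st["eef_pos"])*1000).round(1), np.arctan2(x[1],x[0]).round(4)
E
python3 - <<'E'
from h import *
s=snapshot("top")
z=lambda p:np.array(p)/2.66+[160,140]-.3
head=z([[505,237]]);dock=z([(459,179),(575,212),(542,327),(425,292)]);cl=z([(48,212),(203,177),(250,400),(95,438)]);c=z([[194,354]])
h=on_z(s,head,.1);d=on_z(s,dock,.008);k=on_z(s,cl,.004);C=on_z(s,c,.008)
print(h,d.round(3),d.mean(0),k.round(3),k.mean(0),C)
v=k[:2].mean(0)-k[2:].mean(0);print("clip yaw",np.arctan2(v[1],v[0]))
print(rel([*h[0][:2],.25]))
E
```

```text
[[ 0.53563903 -0.13829116  0.1       ]] [[ 0.615 -0.099  0.008]
 [ 0.576 -0.218  0.008]
 [ 0.457 -0.179  0.008]
 [ 0.497 -0.06   0.008]] [ 0.53658392 -0.13907164  0.008     ] [[0.593 0.33  0.004]
 [0.626 0.169 0.004]
 [0.392 0.121 0.004]
 [0.359 0.278 0.004]] [0.4925546  0.22452458 0.004     ] [[0.44027824 0.17740684 0.008     ]]
clip yaw 0.21066822895321868
(array([ 455.2, -310.6,   -0. ]), np.float64(0.3518))
```

Request:
apply_moves(plan="32 -22 0 0 0;32 -22 0 0 0;32 -22 0 0 0;32 -22 0 0 0;32 -22 0 0 0;32 -22 0 0 0;32 -22 0 0 0;32 -22 0 0 0")

```text
t: 2.05
eef_pos: [0.3957, -0.3322, 0.2501]
ee_rot: [0.0, 0.985, 0.175, 0.0]
force: [0.2, -0.2, -0.9]
gripper_width: 1.002
grip_force: 0.0
```

Request:
apply_moves(plan="32 -22 0 0 0;32 -22 0 0 0;32 -22 0 0 0;32 -22 0 0 0;32 -22 0 0 0;32 -22 0 0 0;0 0 0 0 0")

```text
t: 2.92
eef_pos: [0.5309, -0.1414, 0.2499]
ee_rot: [-0.0, 0.984, 0.176, 0.0]
force: [0.7, 0.2, -0.2]
gripper_width: 0.997
grip_force: 0.0
```

```bash
python3 - <<'E'
from h import *
s=snapshot("wrist");cv2.imwrite("pics/w1.png",s["image"])
st=sense();print(st["eef_pos"],st["joints"],st["force"],st["torque"],rel([.5361,-.1387,.25]))
print("cam",-np.array(s["R"]).T@s["t"])
for l in("head_top","dock","stamp"):
    for o in outline_of(l,"wrist")[:2]: print(l,o["p"],o["pixel"],o["mask"].sum())
print(proj(s,[[.5361,-.1387,.1],[.5361,-.1387,.008]]))
E
```

```text
[ 0.53019065 -0.14243135  0.2499337 ] [-3.71173256e-01  3.86932196e-01  1.53443664e+00 -9.14084899e-05
  1.22017076e+00  8.45849605e-01] [-1.51947459  0.66675461  0.02012454] [-0.01404385 -0.01153367 -0.00827095] (array([ 6.8, -1.5, -0.1]), np.float64(0.3538))
cam [ 0.60288423 -0.11658698  0.37442018]
dock 0.97 [412.4, 430.7] 403
dock 0.58 [313.9, 168.5] 18667
stamp 0.6 [314.8, 202.0] 3229
stamp 0.54 [314.4, 174.4] 18567
[[311.40448748 213.60215094]
 [312.2032543  189.16472344]]
```

View pics/w1.png

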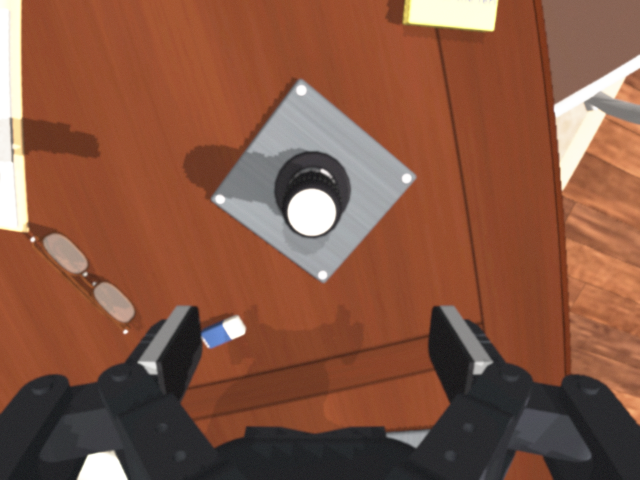

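The wrist view shows the white head top at (311,212), matching the projection within 1 px. The dock screws are at (301,90), (406,178), (322,275) and (220,199), and the spectacles are well to the left.

```bash
python3 - <<'E'
from h import *
s=snapshot("wrist");g=cv2.cvtColor(s["image"],cv2.COLOR_BGR2GRAY)
m=(g>215).astype(np.uint8);n,l,st,c=cv2.connectedComponentsWithStats(m)
i=l[212,311];print(st[i],c[i],on_z(s,[c[i]],.1))
sc=on_z(s,[(301.5,90),(406.5,178),(322.5,275),(220,199)],.008);print(sc.mean(0))
H=on_z(s,[c[i]],.1)[0];print(rel([H[0],H[1],.084]))
E
```

```text
[ 285  186   48   46 1749] [308.59862779 208.40080046] [[ 0.53736284 -0.13807882  0.1       ]]
[ 0.53524113 -0.14137286  0.008     ]
(array([  9.6,  -2.8, 166. ]), np.float64(0.3508))
```

Request:
apply_moves(plan="4 -1 20 0 0;4 -1 20 0 0;1 -1 25 0 0;0 0 25 0 0;0 0 25 0 0;0 0 20 0 0;0 0 10 0 0;0 0 0 0 0")

```text
t: 4.18
eef_pos: [0.5369, -0.1376, 0.1048]
ee_rot: [-0.0, 0.985, 0.175, -0.0]
force: [0.8, -0.4, -0.8]
gripper_width: 0.997
grip_force: 0.0
```

```bash
python3 - <<'E'
from h import *
s=snapshot("wrist");g=cv2.cvtColor(s["image"],cv2.COLOR_BGR2GRAY);cv2.imwrite("pics/w2.png",s["image"])
m=(g>200).astype(np.uint8);n,l,st,c=cv2.connectedComponentsWithStats(m)
P=proj(s,[[.5374,-.1381,.1]])[0];print(P)
for i in range(1,n):
    if st[i,4]>300: print(st[i],c[i],on_z(s,[c[i]],.1))
print(sense()["eef_pos"],rel([.5374,-.1381,.084]))
E
```

```text
[311.78226537 325.68569722]
[  210    75   265   231 19971] [348.3111011  183.70161735] [[ 0.59117023 -0.13135055  0.1       ]]
[ 158  255   99   74 2866] [216.60572226 284.22889044] [[ 0.54138872 -0.10043866  0.1       ]]
[ 267  286   91   81 5722] [311.63753932 325.87906326] [[ 0.53730496 -0.13807756  0.1       ]]
[ 0.53730123 -0.13768278  0.10534401] (array([-0.1,  0.4, 21.3]), np.float64(0.3514))
```

Request:
apply_moves(plan="0 0 11 0 0;0 0 10 0 0;0 0 0 0 1;0 0 0 0 1;0 0 0 0 1;0 0 0 0 1;0 0 0 0 1;0 0 0 0 1")

```text
t: 5.22
eef_pos: [0.5372, -0.1372, 0.0841]
ee_rot: [-0.0, 0.985, 0.175, 0.0]
force: [-1.2, 3.5, 3.7]
gripper_width: 0.511
grip_force: 60.4
```

```bash
python3 -c "
from h import *
s=sense();print({k:np.round(s[k],4) for k in ('eef_pos','force','torque','gripper_width','grip_force','joints')})"
```

```text
{'eef_pos': array([ 0.5372, -0.1372,  0.0841]), 'force': array([-1.2092,  3.5231,  3.697 ]), 'torque': array([ 0.8927,  0.1966, -0.0518]), 'gripper_width': np.float64(0.5109), 'grip_force': np.float64(60.4293), 'joints': array([-3.5780e-01,  6.1290e-01,  1.6876e+00,  2.0000e-04,  8.4120e-01,
        8.6110e-01])}
```

Request:
apply_moves(plan="0 -0.4 -0.5 0.15 1;0 0 -0.6 0.15 1;0 0 -0.6 0.1 1")

```text
t: 5.6
eef_pos: [0.537, -0.1371, 0.0854]
ee_rot: [0.0, 1.0, -0.026, -0.0]
force: [-0.3, -0.3, -4.2]
gripper_width: 0.51
grip_force: 61.5
```

Request:
apply_moves(plan="0 0 -0.5 -0.15 1;0 0 -0.5 -0.15 1;0 0 -0.5 -0.15 1")

```text
t: 5.98
eef_pos: [0.537, -0.1371, 0.0869]
ee_rot: [0.0, 0.979, 0.202, -0.0]
force: [0.1, -0.2, -4.0]
gripper_width: 0.511
grip_force: 61.6
```

Request:
apply_moves(plan="0 0 -0.5 -0.15 1;0 0 -0.5 -0.15 1;0 0 -0.4 0.14 1;0 0 -0.5 0.14 1")

```text
t: 6.48
eef_pos: [0.537, -0.1372, 0.0888]
ee_rot: [0.0, 0.978, 0.207, -0.0]
force: [0.7, -0.5, -4.6]
gripper_width: 0.506
grip_force: 61.7
```

Request:
apply_moves(plan="0 0 -0.5 0.14 1;0 0 -0.5 0.14 1;0 0 -0.5 0.14 1;0 0 -0.4 -0.14 1;0 0 -0.5 -0.14 1")

```text
t: 7.1
eef_pos: [0.537, -0.1371, 0.0912]
ee_rot: [0.0, 0.99, 0.143, -0.0]
force: [0.4, 1.7, -4.2]
gripper_width: 0.512
grip_force: 61.8
```

Request:
apply_moves(plan="0 0 -0.5 -0.14 1;0 0 -0.5 -0.14 1;0 0 -0.5 -0.14 1;0 0 -0.4 0.14 1;0 0 -0.5 0.14 1")

```text
t: 7.72
eef_pos: [0.537, -0.1372, 0.0936]
ee_rot: [0.0, 0.978, 0.207, -0.0]
force: [0.0, 1.0, -3.9]
gripper_width: 0.514
grip_force: 61.8
```

```bash
python3 - <<'E'
from h import *
s=snapshot("side");cv2.imwrite("pics/s2.png",cv2.resize(s["image"][180:300,270:430],None,fx=5,fy=5,interpolation=cv2.INTER_CUBIC))
E
```

```text
(no output)
```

View pics/s2.png

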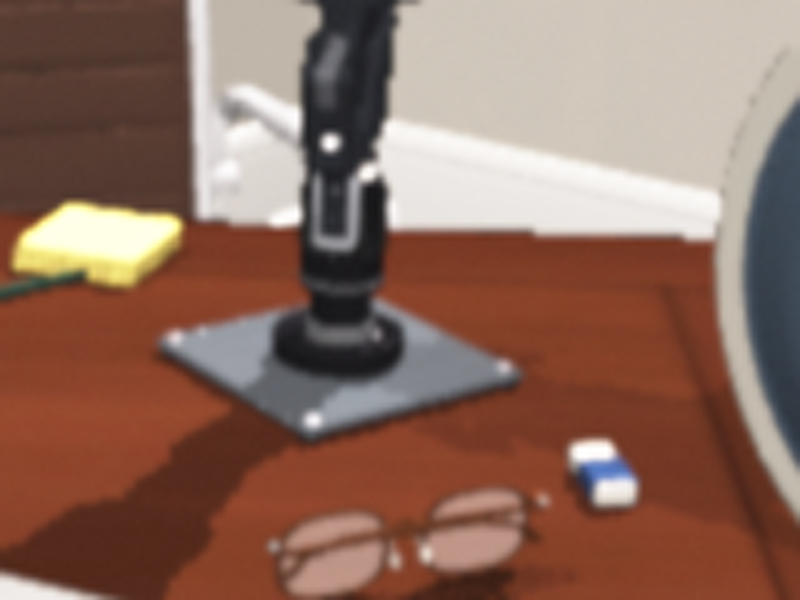

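The side crop shows the stamp's grey foot emerging from the collar and the dock flat on the desk in the same place. I'll keep twisting.

Request:
apply_moves(plan="0 0 -0.5 0.14 1;0 0 -0.5 0.14 1;0 0 -0.5 0.14 1;0 0 -0.4 -0.14 1;0 0 -0.5 -0.14 1")

```text
t: 8.4
eef_pos: [0.537, -0.1371, 0.096]
ee_rot: [0.0, 0.99, 0.144, -0.0]
force: [-0.1, -0.2, -4.1]
gripper_width: 0.511
grip_force: 61.8
```

Request:
apply_moves(plan="0 0 -0.5 -0.14 1;0 0 -0.5 -0.14 1;0 0 -0.5 -0.14 1;0 0 -0.4 0.14 1;0 0 -0.5 0.14 1")

```text
t: 9.02
eef_pos: [0.5371, -0.1371, 0.0985]
ee_rot: [0.0, 0.978, 0.208, -0.0]
force: [0.9, 0.5, -0.9]
gripper_width: 0.51
grip_force: 62.6
```

Request:
apply_moves(plan="0 0 -0.5 0.14 1;0 0 -0.5 0.14 1;0 0 -0.5 0.1 1;0 0 -0.4 -0.14 1;0 0 -0.5 -0.14 1")

```text
t: 9.65
eef_pos: [0.5371, -0.1372, 0.1009]
ee_rot: [0.0, 0.987, 0.164, -0.0]
force: [0.2, -0.5, -1.5]
gripper_width: 0.511
grip_force: 62.4
```

Request:
apply_moves(plan="0 0 -5 0 1;0 0 -15 0 1;0 0 -20 0 1;0 0 -20 0 1;0 0 -20 0 1;0 0 -15 0 1;0 0 -5 0 1;0 0 0 0 1")

```text
t: 10.65
eef_pos: [0.537, -0.1369, 0.2012]
ee_rot: [0.0, 0.987, 0.16, 0.0]
force: [-0.3, 0.8, -1.9]
gripper_width: 0.514
grip_force: 62.4
```

```bash
python3 - <<'E'
from h import *
s=sense();print(s["force"],s["torque"],rel([.39,.155,.2]))
s=snapshot("top");print(on_z(s,[[232.6,272.8]],.008))
s=snapshot("wrist");cv2.imwrite("pics/w3.png",s["image"])
E
```

```text
[-0.27635306  0.75798831 -1.86088812] [-0.04388278  0.01500095 -0.00040321] (array([ -47.3, -323.4,    1.1]), np.float64(0.3215))
[[0.4402339  0.17749431 0.008     ]]
```

Moving to a viewpoint beside the circle.

Request:
apply_moves(plan="-3 -20 0 0 1;-6 -40 0 0 1;-6 -40 0 0 1;-6 -40 0 0 1;-6 -40 0 0 1;-6 -40 0 0 1;-5 -40 0 0 1;-5 -35 0 0 1")

```text
t: 11.75
eef_pos: [0.401, 0.1309, 0.2008]
ee_rot: [-0.0, 0.987, 0.16, -0.0]
force: [0.5, 0.5, -1.1]
gripper_width: 0.514
grip_force: 62.5
```

Request:
apply_moves(plan="-4 -20 0 0 1;-1 -8 0 0 1;0 0 0 0 1;0 0 0 0 1")

```text
t: 12.25
eef_pos: [0.3897, 0.1539, 0.201]
ee_rot: [0.0, 0.987, 0.16, 0.0]
force: [0.9, -0.6, -1.6]
gripper_width: 0.509
grip_force: 62.4
```

```bash
python3 - <<'E'
from h import *
s=snapshot("wrist");cv2.imwrite("pics/w4.png",s["image"])
st=sense();print(st["eef_pos"],st["force"],proj(s,[[.4403,.1775,.008]]))
for l in("circle","form"):
    for o in outline_of(l,"wrist")[:2]: print(l,o["p"],o["pixel"],o["mask"].sum())
E
```

```text
[0.38967841 0.15380785 0.20102601] [ 0.67347187 -0.97326607 -1.60549991] [[304.27600894 138.32042934]]
circle 0.64 [261.6, 95.0] 38438
form 0.82 [264.9, 96.8] 38325
```

View pics/w4.png

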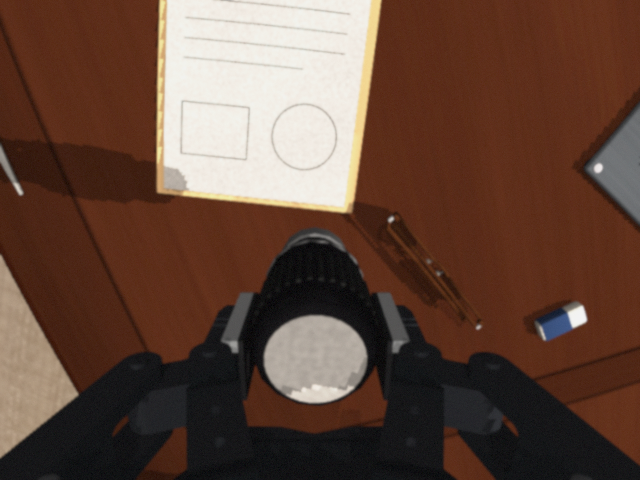

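The wrist view shows the circle at about (304,137), the empty box at (215,130), and the stamp held upright.

```bash
python3 - <<'E'
from h import *
s=snapshot("wrist");g=cv2.cvtColor(s["image"],cv2.COLOR_BGR2GRAY).astype(np.float32)
y,x=np.mgrid[:480,:640];r=np.hypot(x-304,y-137)
bh=cv2.morphologyEx(g,cv2.MORPH_BLACKHAT,np.ones((9,9)))
m=(abs(r-32.5)<5)&(bh>25);e=cv2.fitEllipse(np.c_[x[m],y[m]].astype(np.float32));print(e,m.sum())
C=on_z(s,[e[0]],.008)[0];print(C)
b=cv2.cvtColor(s["image"],cv2.COLOR_BGR2GRAY)
print(rel([C[0],C[1],.1]))
# sheet height: circle diameter at z vs 50 mm
th=np.linspace(0,2*np.pi,60)
pts=cv2.ellipse2Poly((int(e[0][0]*16),int(e[0][1]*16)),(int(e[1][0]*8),int(e[1][1]*8)),int(e[2]),0,360,6)/16
for z in(.006,.008,.01): print(z,2*np.linalg.norm(on_z(s,pts,z)-on_z(s,[e[0]],z),axis=1).mean())
E
```

```text
((303.6905212402344, 136.4626007080078), (64.30054473876953, 65.48199462890625), 172.06187438964844) 363
[0.44154187 0.17834032 0.008     ]
(array([ 57. ,  -6.8, 101. ]), np.float64(0.321))
0.006 0.05057796780080268
0.008 0.05026131617784927
0.01 0.049944664554895865
```

Request:
apply_moves(plan="10 -1 0 0 1;20 -3 0 0 1;20 -3 0 0 1;7 0 10 0 1;0 0 25 0 1;0 0 25 0 1;0 0 20 0 1;0 0 11 0 1")

```text
t: 13.45
eef_pos: [0.4406, 0.1787, 0.1087]
ee_rot: [0.0, 0.987, 0.16, -0.001]
force: [-0.9, 0.2, -1.6]
gripper_width: 0.515
grip_force: 62.4
```

Request:
apply_moves(plan="0 0 3 0 1;0 0 0 0 1;0 0 0 0 1")

```text
t: 13.82
eef_pos: [0.4416, 0.1791, 0.1076]
ee_rot: [-0.0, 0.987, 0.16, 0.001]
force: [-0.3, -0.2, -1.3]
gripper_width: 0.513
grip_force: 62.4
```

```bash
python3 - <<'E'
from h import *
print(rel([.441,.178,.09]),sense()["force"],sense()["torque"])
s=snapshot("side");cv2.imwrite("pics/s4.png",cv2.resize(s["image"][200:360,150:360],None,fx=3.7,fy=3.7,interpolation=cv2.INTER_CUBIC))
print((proj(s,[[.4415,.1783,.008]])-[150,200])*3.7)
E
```

```text
(array([-0.9,  0.8, 17.6]), np.float64(0.3218)) [-0.34247426 -0.21596796 -1.33785541] [-0.01198922  0.0444789   0.00305452]
[[502.04517572 404.09142826]]
```

View pics/s4.png

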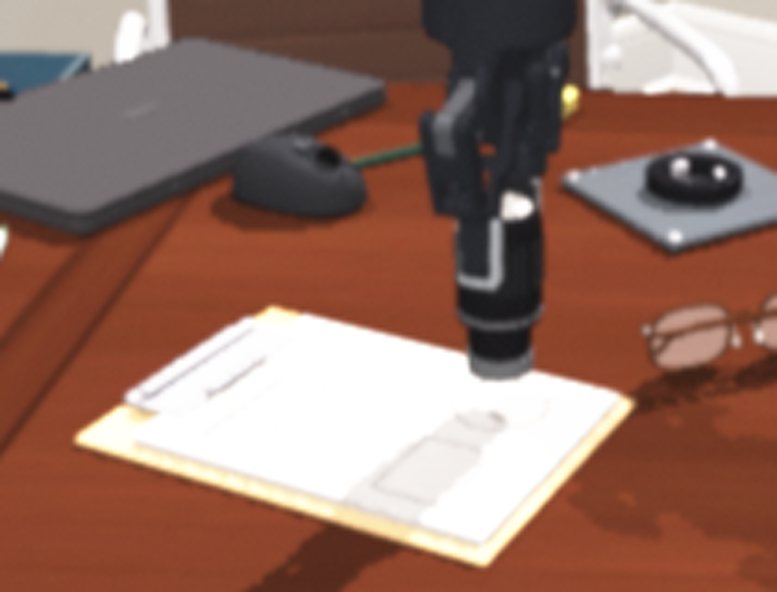

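The stamp hovers straight above the circle (side crop: foot at (500,368), circle at (502,404)).

Request:
apply_moves(plan="-1 1 4 0 1;0 0 5 0 1;0 0 5 0 1;0 0 4 0 1;0 0 0 0 1;0 0 0 0 1")

```text
t: 14.62
eef_pos: [0.4407, 0.1777, 0.0891]
ee_rot: [0.0, 0.987, 0.16, 0.0]
force: [0.7, -0.3, -2.7]
gripper_width: 0.512
grip_force: 62.4
```

Request:
apply_moves(plan="0 0 1 0 1;0 0 1 0 1;0 0 1 0 1;0 0 0 0 1")

```text
t: 15.12
eef_pos: [0.4406, 0.1777, 0.086]
ee_rot: [-0.0, 0.987, 0.16, -0.0]
force: [0.3, -0.5, -1.8]
gripper_width: 0.513
grip_force: 62.4
```

Request:
apply_moves(plan="0 0 1 0 1;0 0 1 0 1;0 0 1 0 1;0 0 0 0 1")

```text
t: 15.62
eef_pos: [0.4407, 0.1778, 0.0831]
ee_rot: [-0.0, 0.987, 0.16, 0.0]
force: [-0.2, 0.9, 4.6]
gripper_width: 0.509
grip_force: 62.5
```

Request:
apply_moves(plan="0 0 2 0 1;0 0 2 0 1;0 0 2 0 1;0 0 2 0 1;0 0 0 0 1")

```text
t: 16.25
eef_pos: [0.4407, 0.1778, 0.0752]
ee_rot: [-0.0, 0.987, 0.16, 0.0]
force: [-1.3, 1.1, 8.9]
gripper_width: 0.508
grip_force: 63.0
```

Request:
apply_moves(plan="0 0 1 0 1;0 0 1 0 1;0 0 0 0 1")

```text
t: 16.62
eef_pos: [0.4407, 0.1778, 0.0733]
ee_rot: [-0.0, 0.987, 0.16, 0.0]
force: [-1.9, 1.5, 10.6]
gripper_width: 0.51
grip_force: 63.1
```

Request:
apply_moves(plan="0 0 1 0 1;0 0 0.5 0 1;0 0 0 0 1")

```text
t: 17.0
eef_pos: [0.4407, 0.1778, 0.0718]
ee_rot: [-0.0, 0.987, 0.16, 0.0]
force: [-1.5, 0.5, 9.8]
gripper_width: 0.515
grip_force: 63.1
```

Request:
apply_moves(plan="0 0 0.5 0 1;0 0 0 0 1")

```text
t: 17.25
eef_pos: [0.4407, 0.1778, 0.0717]
ee_rot: [-0.0, 0.987, 0.16, 0.0]
force: [-2.6, 0.5, 19.5]
gripper_width: 0.516
grip_force: 64.8
```

Request:
apply_moves(plan="0 0 0.2 0 1;0 0 0 0 1;0 0 0 0 1")

```text
t: 17.62
eef_pos: [0.4408, 0.1779, 0.0716]
ee_rot: [-0.0, 0.987, 0.16, 0.001]
force: [-4.3, 0.5, 24.4]
gripper_width: 0.512
grip_force: 64.8
```

At the stop, pressed with about 25 N. Now straight up.

Request:
apply_moves(plan="0 0 -2 0 1;0 0 -4 0 1;0 0 -4 0 1;0 0 -4 0 1;0 0 -4 0 1;0 0 -10 0 1;0 0 -20 0 1;0 0 -20 0 1")

```text
t: 18.62
eef_pos: [0.4405, 0.1777, 0.1397]
ee_rot: [0.0, 0.987, 0.16, -0.0]
force: [-0.2, -0.1, -2.2]
gripper_width: 0.512
grip_force: 62.5
```

Request:
apply_moves(plan="0 0 -20 0 1;0 0 -20 0 1;0 0 -20 0 1;-20 3 0 0 1;-30 4 0 0 1;-10 0 0 0 1;0 0 0 0 1;0 0 0 0 1")

```text
t: 19.62
eef_pos: [0.3869, 0.1524, 0.1991]
ee_rot: [-0.0, 0.987, 0.16, 0.001]
force: [-0.1, 0.3, -1.8]
gripper_width: 0.508
grip_force: 62.5
```

```bash
python3 - <<'E'
from h import *
s=snapshot("wrist");cv2.imwrite("pics/w5.png",s["image"])
print(sense()["force"],sense()["eef_pos"],rel([.515,.043,.2]))
E
```

```text
[ 0.59414311  0.58697522 -1.12500348] [0.38686613 0.15242918 0.1990009 ] (array([ 86.9, 144.3,  -0.9]), np.float64(0.3218))
```

View pics/w5.png

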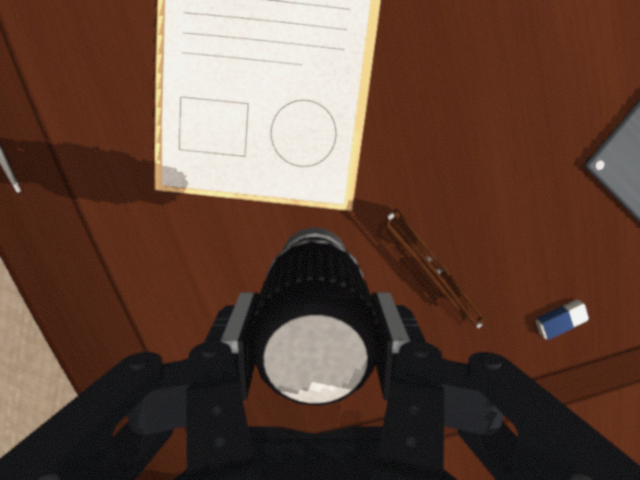

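Request:
apply_moves(plan="12 20 0 0 1;18 30 0 0 1;18 30 0 0 1;18 30 0 0 1;14 24 0 0 1;7 10 0 0 1;0 0 0 0 1;0 0 0 0 1")

```text
t: 20.68
eef_pos: [0.5132, 0.0437, 0.1988]
ee_rot: [-0.0, 0.987, 0.16, -0.0]
force: [0.1, 0.9, -2.1]
gripper_width: 0.51
grip_force: 62.3
```

```bash
python3 - <<'E'
from h import *
print(sense()["force"],sense()["eef_pos"],rel([.515,.043,.078]))
a,b=[cv2.imread(f"pics/w{i}.png",0).astype(float) for i in(4,5)]
y,x=np.mgrid[:480,:640]
for r in(10,20,27): print(r,a[np.hypot(x-303.7,y-136.5)<r].mean(),b[np.hypot(x-303.3,y-133)<r].mean(),a[np.hypot(x-303.7,y-136.5)<r].std(),b[np.hypot(x-303.3,y-133)<r].std())
s=snapshot("top");cv2.imwrite("pics/t5.png",s["image"])
i=snapshot("wrist");cv2.imwrite("pics/w6.png",i["image"]);print(proj(i,[[.515,.043,0]]))
E
```

```text
[ 0.11012421  0.93072358 -2.14474374] [0.51323527 0.04366549 0.19875006] (array([  1.5,   1.2, 120.7]), np.float64(0.3223))
10 235.0764331210191 235.01290322580644 1.7211364978563777 1.6867112370190602
20 235.80365659777425 235.82057416267943 1.8063003981890178 1.8078839363837786
27 235.92102966841188 235.91717791411043 1.7351597602339512 1.7533424478976878
[[314.23949273 203.88585133]]
```

The mark isn't rendered: brightness in the circle is unchanged. The force profile does show the full 14 mm stroke, then the steep rise at the stop. Next I'll set the stamp down.

Request:
apply_moves(plan="0 0 10 0 1;0 0 22 0 1;0 0 25 0 1;0 0 25 0 1;0 0 20 0 1;0 0 10 0 1;0 0 5 0 1;0 0 0 0 1")

```text
t: 21.78
eef_pos: [0.514, 0.0431, 0.082]
ee_rot: [0.0, 0.987, 0.16, 0.0]
force: [-0.1, -0.2, -1.5]
gripper_width: 0.513
grip_force: 62.3
```

Request:
apply_moves(plan="0 0 1 0 1;0 0 1 0 1;0 0 1 0 1;0 0 0 0 1")

```text
t: 22.28
eef_pos: [0.514, 0.043, 0.0789]
ee_rot: [-0.0, 0.987, 0.16, -0.0]
force: [-0.0, 0.7, -1.8]
gripper_width: 0.511
grip_force: 62.3
```

Request:
apply_moves(plan="0 0 1 0 1;0 0 0.7 0 1;0 0 0 0 1;0 0 0 0 1")

```text
t: 22.78
eef_pos: [0.514, 0.043, 0.0772]
ee_rot: [-0.0, 0.987, 0.16, -0.0]
force: [0.6, 0.5, -2.0]
gripper_width: 0.511
grip_force: 62.3
```

Request:
apply_moves(plan="0 0 0.5 0 1;0 0 0 0 1;0 0 0 0 1")

```text
t: 23.15
eef_pos: [0.5141, 0.043, 0.0768]
ee_rot: [0.0, 0.987, 0.16, 0.0]
force: [-0.8, 0.4, 3.0]
gripper_width: 0.512
grip_force: 62.3
```

Request:
apply_moves(plan="0 0 -0.2 0 1;0 0 0 0 1")

```text
t: 23.4
eef_pos: [0.514, 0.043, 0.0769]
ee_rot: [-0.0, 0.987, 0.16, 0.0]
force: [0.6, 0.0, 0.9]
gripper_width: 0.513
grip_force: 62.3
```

Request:
apply_moves(plan="0 0 0 0 0.4;0 0 0 0 0.3;0 0 0 0 0.1;0 0 0 0 0;0 0 0 0 0;0 0 0 0 0")

```text
t: 24.15
eef_pos: [0.514, 0.043, 0.0769]
ee_rot: [-0.0, 0.987, 0.16, -0.0]
force: [-0.4, -0.5, 0.5]
gripper_width: 1.002
grip_force: 0.0
```

Request:
apply_moves(plan="0 0 -5 0 0;0 0 -15 0 0;0 0 -25 0 0;0 0 -30 0 0;0 0 -30 0 0;0 0 -30 0 0;0 0 -15 0 0;0 0 0 0 0")

```text
t: 25.15
eef_pos: [0.5143, 0.043, 0.2278]
ee_rot: [0.0, 0.987, 0.16, 0.001]
force: [0.4, -0.6, -0.4]
gripper_width: 1.001
grip_force: 0.0
```

```bash
python3 - <<'E'
from h import *
s=snapshot("side");i=snapshot("top")
a=cv2.resize(s["image"][190:350,150:430],(800,457));cv2.imwrite("pics/s7.png",a)
cv2.imwrite("pics/t7.png",cv2.resize(i["image"][140:340,160:460],None,fx=2.66,fy=2.66))
print(sense()["force"],sense()["t"])
E
```

```text
[-0.61258362  0.05336439 -0.21312944] 25.25
```

View pics/s7.png

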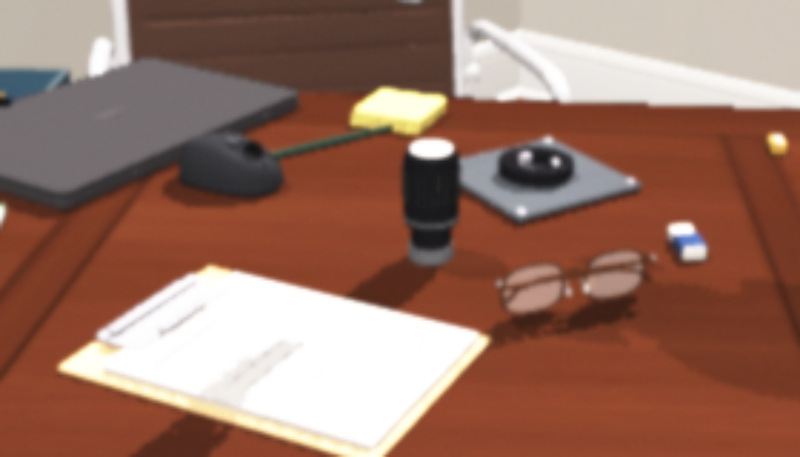

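The stamp stands upright at (430,200) on bare desk between clipboard and dock. The dock is flat, the spectacles and mouse haven't moved, and the gripper is clear.

```bash
python3 -c "
from rig import *
print(finish_job())"
```

```text
the job is handed in; nothing more can be done
None
```

The job is handed in at about 25 s of the 72 s allowed: the stamp was twisted out with the dock staying down, pressed to its stop in the circle at about 25 N, and stood upright on the bare desk; the camera pictures show no ink mark, so I judged the impression by the force and the 14 mm stroke.

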